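# Close the half-bottle case: hook the lid under its ledge and swing it shut

### The job

Close the wooden half-bottle case with its loose lid: at a tilt, hook the lid's lip under the case's ledge and push it very gently all the way in until it bears on the soft buffer hidden there, then, keeping the lip fully home, swing the lid down until the brass spring catch snaps over its far edge. Let go of the lid, never force it, and leave the other things on the table alone.

Things in the scene. Friction and masses are not known exactly. Their poses are not given: they have to be found in the camera images.
- lid: Loose wooden lid, 0.13 to 0.23 kg, flat on the table. Origin: centre of its underside; x along its length from lip end (-x) to far end (+x), z up out of its top. Plate 10 mm thick, 92 mm wide, x = -96 to +126 mm, with a red patch on top nearer the lip end.
- lip (a point): Middle of the end face of the lid's lip, at lid x = -126, y = 0, z = 3 mm; lid's axes. The lip is a tongue 6 mm thick, 84 mm wide, from lid x = -126 to -96 mm, its underside flush with the plate's underside.
- grip (a point): Point in the lid's dark grip bar, at lid x = +35, y = 0, z = 30 mm; lid's axes. The bar crosses the lid's top: 14 mm thick along x, 64 mm long along y, from lid z = 10 to 44 mm, centred at x = +35. Pinch its two broad faces (fingers closing along the lid's x).
- case: Open wooden case fixed to the table, 290 mm long (x), 116 mm wide (y), holding a lying bottle. Origin: centre of its underside; x from ledge end (-x, nearer the robot) to catch end (+x), z up. Inside: x = -133 to +133, y = -49 to +49 mm. Side and far walls 90 mm high.
- seat (a point): Middle of the lid's seat: case x = 0, y = 0, z = 80 mm; case's axes. The lid lies on two rests, 5 mm wide strips along the side walls from case x = -55 to +133 mm, tops at z = 80 mm. The closed lid is parallel to the case, its origin here within: y 3 mm, x -5 to +5 mm (set by the buffer).
- ledge_edge (a point): Middle of the ledge's lower inner edge: case x = -105, y = 0, z = 89 mm; case's axes. The ledge covers case x = -145 to -105 mm, z = 89 to 97 mm. The lip goes in under it with the lid tilted 10 to 18 degrees, far end up, the lip's lower end edge 5 to 8 mm lower than the rests; the case is open below (bottle's top at z = 69 mm).
- slot (a point): Point under the ledge: case x = -126, y = 0, z = 83 mm; case's axes. A cork buffer hidden here stops the lip: its upright face is somewhere from case x = -131 to -121 mm (z = 69 to 97 mm), different each time and out of sight, so it must be felt. Pressing it with more than 12 N harms it. The lip's end must finish against it (within about 2 mm).
- catch (a joint): Brass spring catch on the middle of the case's far wall, 22 mm wide, sliding along case x. In m: 0 = sprung out, 0.020 = pushed right back. Spring 1.6 N at 0 plus 0.2 N per mm. The lid coming down on its sloping face pushes it back, then it snaps out over the lid's top; takes about 3 to 8 N downward at the lid's far end.
- catch_nose (a point): Lower tip of the catch's nose, at case x = +117, z = 91.5 mm when sprung out (1.5 mm above the closed lid's top); case's axes. From 3 mm above it the sloping face rises at 60 degrees from level to about 42 mm above the rests.
- red_bottle: Standing green wine bottle with red capsule, 74 mm wide, 290 mm tall; bystander. Origin: centre of its foot.
- amber_bottle: Standing amber wine bottle with brass capsule, 74 mm wide, 280 mm tall; bystander. Origin: centre of its foot.
- tasting_cup: Steel tasting cup, 80 mm wide, 55 mm tall; bystander. Origin: centre of its foot.
- stopper: Cork stopper standing on the table between case and lid, 32 mm wide, 34 mm tall; bystander. Origin: centre of its foot.
- coaster: Round cork coaster, 90 mm wide, 8 mm thick; bystander. Origin: centre of its underside.
- corkscrew: Corkscrew with wooden handle, 100 mm wide, lying flat; bystander. Origin: under the middle of its handle.
- cork_tray: Shallow wooden tray, 100 x 140 x 35 mm; bystander. Origin: centre of its underside.

How it is judged:
By the outcome, as a careful person would: the job done as asked, in the order asked, and still so for the second after the job is handed in, with the robot touching nothing.
It also fails if it takes over 58 s, if anything falls off the work surface, if the arm or the gripper's body presses on something with over 40 N, if the wrist force passes 120 N, or if a joint passes its speed limit or range.

### The arm

A 6-joint arm with a two-finger parallel gripper is mounted at the origin on the work surface. World frame = base frame: x ahead of the robot, y to its left, z up, the work surface at z = 0. Lengths are in m, angles in rad, forces in N, time in s.
With the tool pointing down it reaches from about 0.3 to 0.875 m from the base axis. Payload 6.4 kg.
Tool frame: the origin (TCP) lies midway between the tips of the shut fingers; the grasp point (between the pads) lies 19 mm behind it; z points along the fingers, y is the direction in which the jaws open and shut (so a half turn about z gives the same grasp; the last joint's range is limited). The gripper opens to 85 mm and grips with 20 to 120 N. Pads are 22 mm wide; open, the fingers measure 114 mm over their backs; the gripper's body (76 mm by 85 mm) begins 54 mm behind the grasp point. The pads swing forward as they close: fully open they stand 13 mm farther back than shut.
Start: joints at [-1.486, 0.181, 1.607, -0, 1.354, -0.206], TCP at [0.165, -0.551, 0.231] pointing down, gripper open.
Joint ranges: [-2.99, 2.99], [-0.89, 2.07], [0.3, 2.58], [-1.14, 4.28], [0, 2.63], [-3.12, 3.12]. Speed limits (rad/s): [2.57, 2.57, 3.01, 3.14, 3.14, 3.14].

### API

Orientations are given as a unit quaternion [w, x, y, z].
In Python, from bench import ctrl, optics, ticket gives the robot as it stands. The module is installed in compiled form; this text tells all that it offers.
- The arm moves only by the tool step_arm, never from a script. Its argument "targets" is text: rows parted by semicolons, each of 6 numbers parted by spaces: the shift along the tool's x, y, z in mm, then the turn, a rotation vector about the tool's x, y, z in rad. In form: dx dy dz rx ry rz; .... A call has 1 to 8 rows; each row is the pose to reach, as a shift and turn from the pose commanded when the call began, along the tool's axes at that moment; what a row does not reach only later rows make up. A row lasts 1/8 s, in which the tool goes at most 62.5 mm and 10.7 degrees, less where a joint would pass 70% of its speed; a pose out of reach is approached as far as the arm can. A call with a gripper value outside its range is refused whole. "grip" is the opening in per cent of the stroke, from 0 (shut) to 100 (fully open), set as the call begins (left out, the last holds). The fingers move at their own pace and stop on an object; the grip force is fixed at half the most. Time passes only in rows, so rows that repeat a pose let the fingers close. It gives the time, the measured TCP pose, the force and the opening at its end, in the units of the state.
- ctrl.get_obs(): the state, without advancing time (a new reading comes with each control period).
- optics.camera(name): name is "side" or "top"; returns a dict with "image" (480x640x3 uint8, red, green, blue), "mtx" (3x3 intrinsics, pixels), "D" ([k1, k2, p1, p2, k3] as OpenCV has them; the pictures are not rectified), "xyz" and "orientation" of the camera in the world. Camera axes: x right, y up, looking along -z (the intrinsics and any distortion apply to the point x, -y, -z); pixel columns grow to the right and rows downward; lengths in m; the calibration is good to about 2 mm. A picture is of the moment at which its call begins. There is no depth.
- ticket.hand_in(): hands the job in, once; it reports no verdict.
The state is a dict: "time_s": time; "q": joint angles; "dq": joint speeds; "joint_efforts": joint torques, N m; "eef_pos": TCP position; "eef_rot": TCP orientation; "wrist_force": force on the tool from outside, world axes, zero at the start; "torque": the same for the moment, N m; "opening": opening from 0.0 (shut) to 1.0 (fully open).
Only numpy, scipy, OpenCV 4.12 (cv2) and the standard library are available. Lean on these libraries where they do the work, as an engineer would, in place of code of your own. Each camera call takes 0.05 s, during which the arm holds its last target.

## Working session

There is one attempt and no reset: what is moved stays moved. The work goes in short steps, Python scripts to look and compute and a tool call to move; the robot and the scene stay as the last step left them, time stands still between calls to the robot, and variables do not carry over. Pictures are saved under pics/ and viewed, and the job is handed in when it is done.

Besides the shell and the picture viewer there is one more tool, called by a JSON object that holds its "fn" and its "kwargs". step_arm: Moves the arm, as the interface text tells. Its arguments: {"type":"object","properties":{"targets":{"type":"string"},"grip":{"type":"number"}},"required":["targets"]}

```bash
mkdir -p pics; python3 - <<'E'
from bench import ctrl,optics
import cv2,numpy as np
print(ctrl.get_obs())
for n in("side","top"):
    c=optics.camera(n); cv2.imwrite(f"pics/{n}0.png",c["image"][:,:,::-1]); np.savez(f"{n}0.npz",**c)
    print(n,c["mtx"],c["D"],c["xyz"],c["orientation"])
E
```

```text
{'time_s': 0.0, 'q': array([-1.48629895e+00,  1.81562159e-01,  1.60801296e+00, -2.11624274e-06,
        1.35381379e+00, -2.06285192e-01]), 'dq': array([ 0.00106182, -0.00084121,  0.00013844,  0.00067561,  0.00052551,
       -0.00137799]), 'joint_efforts': array([ 7.98486999e-04, -4.44872475e+01, -3.51335156e+01, -3.03214092e-04,
        8.85652931e-03, -4.57276329e-06]), 'eef_pos': array([ 0.16482956, -0.55028276,  0.23036989]), 'eef_rot': array([-8.96528077e-04,  9.89448860e-01,  1.44879766e-01,  5.36256516e-05]), 'wrist_force': array([-0.1564342 ,  0.10936847,  0.02664777]), 'torque': array([ 0.00564596, -0.02738188,  0.07265485]), 'opening': 0.9972368074750984}
side [[561.6000835    0.         321.10862297]
 [  0.         561.6000835  240.07744011]
 [  0.           0.           1.        ]] [-0.17850768  0.          0.          0.          0.        ] [0.49802397 1.05646299 0.89334391] [-0.01092095 -0.00729723  0.43561551  0.90003701]
top [[593.97878972   0.         311.34929793]
 [  0.         593.97878972 237.97410591]
 [  0.           0.           1.        ]] [-0.15287652  0.          0.          0.          0.        ] [0.27465335 0.00267137 1.3317891 ] [-0.68503301 -0.07407709  0.07607562  0.72073217]
```

View pics/top0.png

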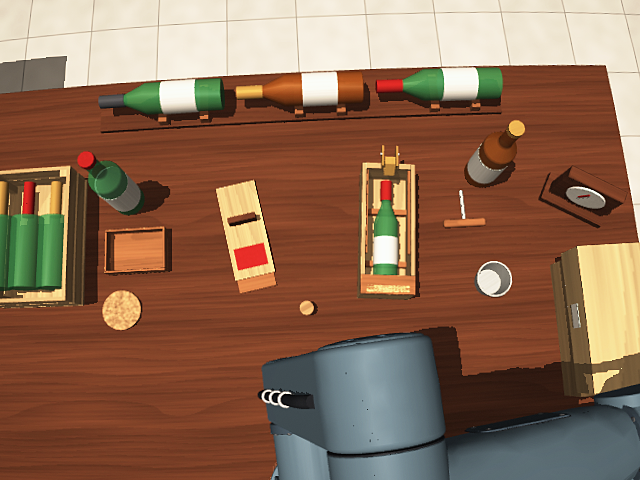

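View pics/side0.png

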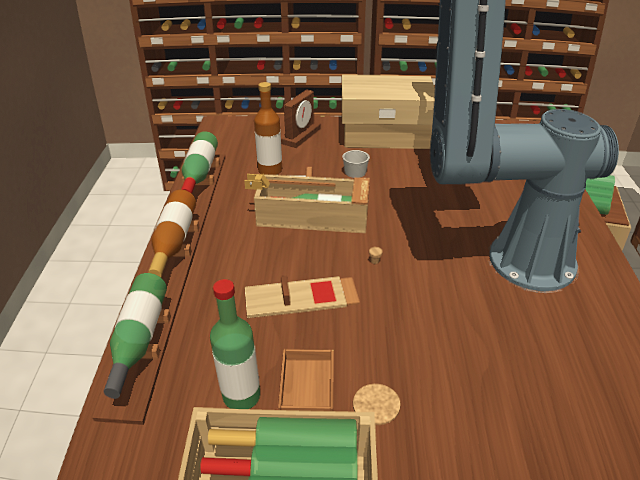

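The top view shows the lid around (246,235), its grip bar at (243,218), the case at (390,230), the stopper at (307,308), and the arm at the bottom. I'll enlarge it to measure corners.

```bash
python3 - <<'E'
import cv2
t=cv2.imread("pics/top0.png")
cv2.imwrite("pics/lidz.png",cv2.resize(t[170:300,205:285],None,fx=4.5,fy=4.5,interpolation=cv2.INTER_CUBIC))
cv2.imwrite("pics/casez.png",cv2.resize(t[140:305,345:430],None,fx=3.6,fy=3.6,interpolation=cv2.INTER_CUBIC))
E
```

```text
(no output)
```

View pics/lidz.png

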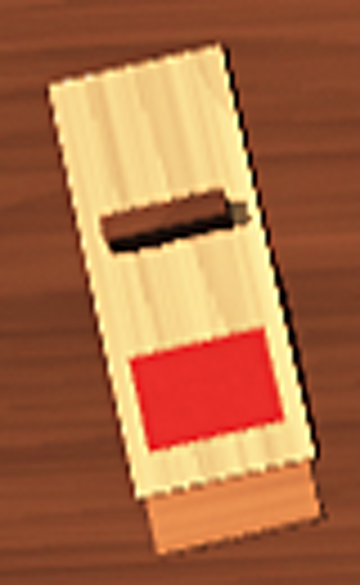

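View pics/casez.png

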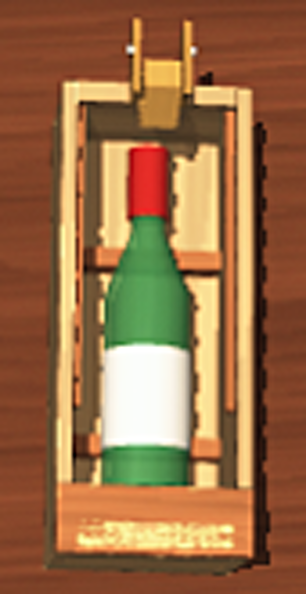

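```bash
cat > h.py <<'E'
import numpy as np,cv2
from scipy.spatial.transform import Rotation as R
def load(n,i=0): return dict(np.load(f"{n}{i}.npz"))
def cR(c): return R.from_quat(c["orientation"],scalar_first=True).as_matrix()@np.diag([1,-1,-1.])
def ray(c,uv):
    p=cv2.undistortPoints(np.array(uv,float).reshape(-1,1,2),c["mtx"],c["D"]).reshape(-1,2)
    return np.c_[p,np.ones(len(p))]@cR(c).T
def onz(c,uv,z):
    d=ray(c,uv); return c["xyz"]+d*((z-c["xyz"][2])/d[:,2])[:,None]
def proj(c,P):
    r=cR(c).T; rv,_=cv2.Rodrigues(r)
    return cv2.projectPoints(np.array(P,float).reshape(-1,3),rv,-r@c["xyz"],c["mtx"],c["D"])[0].reshape(-1,2)
E
python3 - <<'E'
from h import *
t=load("top");s=load("side")
def z(l,f,o): return np.array(l)/f+np.array(o)
L=onz(t,z([(50,87),(222,45),(316,458),(136,497)],4.5,(205,170)),.01)
print(L.round(4), [np.linalg.norm(L[i]-L[i-1]).round(4) for i in range(4)])
print(onz(t,z([(63,82),(252,90)],3.6,(345,140)),.09).round(4))
print(onz(t,z([(57,487),(250,487),(57,550),(243,553)],3.6,(345,140)),.097).round(4))
i=cv2.imread("pics/top0.png"); cv2.imwrite("pics/c2.png",cv2.resize(i[260:305,350:425],None,fx=10,fy=10,interpolation=cv2.INTER_CUBIC))
i=cv2.imread("pics/side0.png"); cv2.imwrite("pics/c3.png",cv2.resize(i[165:240,240:380],None,fx=5.5,fy=5.5,interpolation=cv2.INTER_CUBIC))
i=cv2.imread("pics/side0.png"); cv2.imwrite("pics/c4.png",cv2.resize(i[260:330,235:370],None,fx=5.5,fy=5.5,interpolation=cv2.INTER_CUBIC))
E
```

```text
[[0.6871 0.2074 0.01  ]
 [0.705  0.1175 0.01  ]
 [0.4864 0.0768 0.01  ]
 [0.4711 0.1676 0.01  ]] [np.float64(0.2197), np.float64(0.0917), np.float64(0.2224), np.float64(0.0921)]
[[ 0.7065 -0.129   0.09  ]
 [ 0.696  -0.245   0.09  ]]
[[ 0.4558 -0.1074  0.097 ]
 [ 0.4498 -0.2207  0.097 ]
 [ 0.4189 -0.105   0.097 ]
 [ 0.4113 -0.2133  0.097 ]]
```

View pics/c2.png

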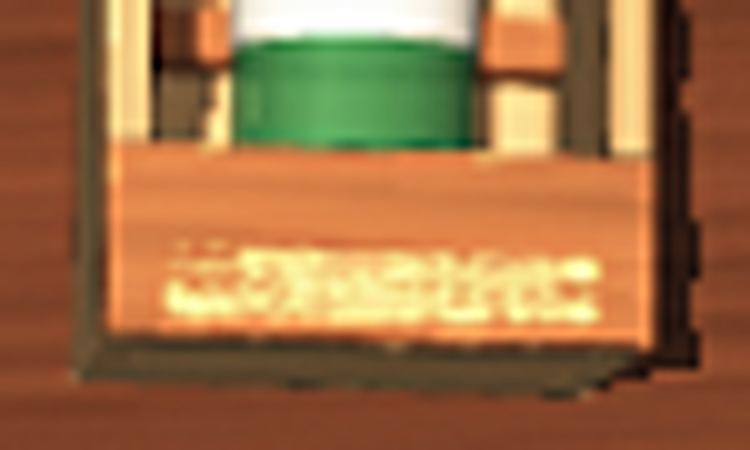

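View pics/c3.png

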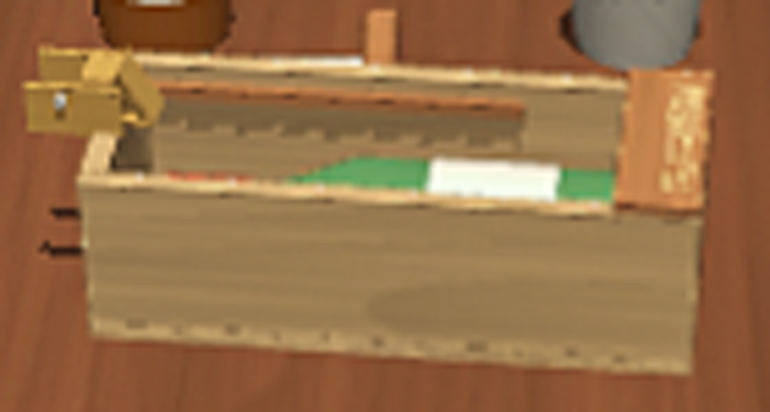

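View pics/c4.png

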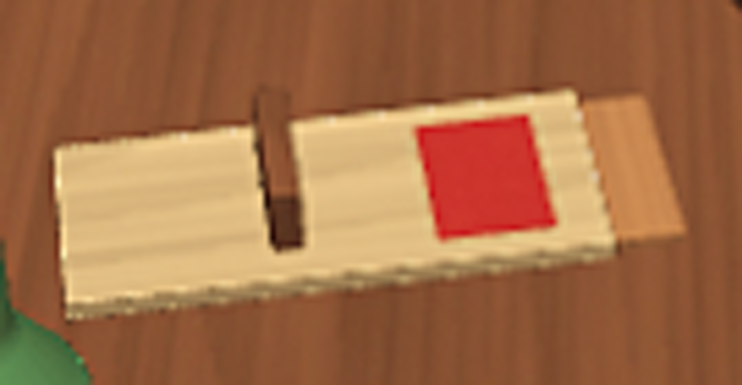

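```bash
cat > fit.py <<'E'
from h import *
from scipy.optimize import least_squares
t=load("top");s=load("side")
def z(l,f,o): return (np.array(l)+.5)/f-.5+np.array(o)
C=[(t,z([(110,140),(655,152),(105,332),(652,347)],10,(350,260)),[(-105,58,97),(-105,-58,97),(-145,58,97),(-145,-58,97)]),
(t,z([(63,82),(252,90)],3.6,(345,140)),[(145,58,90),(145,-58,90)]),
(s,z([(82,182),(617,208),(700,210),(712,72),(628,70),(95,335),(690,372)],5.5,(240,165)),[(145,58,90),(-105,58,97),(-145,58,97),(-145,-58,97),(-105,-58,97),(145,58,0),(-145,58,0)])]
L=[(t,z([(50,87),(222,45),(316,458),(136,497),(155,555),(322,516)],4.5,(205,170)),[(126,46,10),(126,-46,10),(-96,-46,10),(-96,46,10),(-126,42,6),(-126,-42,6)]),
(s,z([(57,148),(66,305),(612,243),(575,92),(645,97),(684,235)],5.5,(235,260)),[(126,-46,10),(126,46,10),(-96,46,10),(-96,-46,10),(-126,-42,6),(-126,42,6)])]
def fit(G,x0,sub=None):
    def f(p):
        o=[]
        for c,uv,P in G:
            W=np.array(P)/1000@R.from_euler("z",p[2]).as_matrix().T+[p[0],p[1],0]
            o.append((proj(c,W)-uv).ravel())
        return np.concatenate(o)
    r=least_squares(f,x0); return r.x,r.fun.reshape(-1,2)
for n,G,x0 in(("case",C,[.56,-.17,.05]),("lid",L,[.58,.14,.18])):
    for H in(G,[g for g in G if g[0] is t],[g for g in G if g[0] is s]):
        x,r=fit(H,x0); print(n,x.round(4),np.degrees(x[2]).round(2),np.abs(r).max().round(2)); 
    x,r=fit(G,x0);print(r.round(1).tolist())
E
python3 fit.py
```

```text
case [ 0.5571 -0.1738 -0.0863] -4.94 1.66
case [ 0.5588 -0.1736 -0.0875] -5.01 0.78
case [ 0.5549 -0.1749 -0.0881] -5.05 1.05
[[-0.0, 1.0], [0.3, 1.6], [0.1, 0.7], [0.6, 0.9], [0.1, 0.4], [-0.1, 0.1], [-1.7, 0.3], [-1.3, -0.8], [-0.4, -0.2], [-0.5, 0.4], [-0.2, -0.2], [-1.4, 0.6], [-0.3, 1.0]]
lid [0.5723 0.14   0.1809] 10.37 1.4
lid [0.574  0.1406 0.1821] 10.44 0.58
lid [0.5708 0.1389 0.1801] 10.32 0.65
[[0.2, 0.1], [0.4, 0.6], [0.1, 0.5], [0.3, 1.0], [0.7, 0.9], [0.0, 1.1], [-1.4, 0.3], [-0.9, 0.2], [-0.1, 0.3], [-0.7, 0.3], [-0.6, 0.5], [-0.4, 0.2]]
```

```bash
cat >> h.py <<'E'
CASE=(.5571,-.1738,-.0866); LID=(.5723,.1400,.1809)
def Tpose(p,r): 
    T=np.eye(4);T[:3,:3]=r;T[:3,3]=p;return T
def planar(a,z=0): return Tpose([a[0],a[1],z],R.from_euler("z",a[2]).as_matrix())
def down(p,yaw,pitch=0):
    "tool y along yaw; pitch>0: tips toolaxes as a body whose +x end rises"
    B=R.from_euler("z",yaw)*R.from_euler("y",-pitch)
    return Tpose(p,(B*R.from_matrix(np.array([[0,1,0],[1,0,0],[0,0,-1.]]).T)).as_matrix())
def cur(o): return Tpose(o["eef_pos"],R.from_quat(o["eef_rot"],scalar_first=True).as_matrix())
def row(T0,T1):
    D=np.linalg.inv(T0)@T1
    return np.r_[D[:3,3]*1000,R.from_matrix(D[:3,:3]).as_rotvec()]
E
python3 - <<'E'
from h import *
from bench import ctrl
T0=cur(ctrl.get_obs())
g=planar(LID)@[.035,0,0,1];print(g)
T1=down([g[0],g[1],.12],LID[2]);print(T1)
print(row(T0,T1).round(3))
E
```

```text
[0.60672888 0.14629702 0.         1.        ]
[[-0.17991496  0.98368217  0.          0.60672888]
 [ 0.98368217  0.17991496  0.          0.14629702]
 [ 0.          0.         -1.          0.12      ]
 [ 0.          0.          0.          1.        ]]
[ 6.23055e+02 -5.40525e+02  1.11497e+02 -1.00000e-03 -1.00000e-03
 -1.46100e+00]
```

{"fn": "step_arm", "kwargs": {"targets": "623 -540 0 0 0 -1.461; 623 -540 0 0 0 -1.461; 623 -540 0 0 0 -1.461; 623 -540 0 0 0 -1.461; 623 -540 0 0 0 -1.461; 623 -540 0 0 0 -1.461; 623 -540 0 0 0 -1.461; 623 -540 0 0 0 -1.461", "grip": 60}}

```text
time_s: 1.1
eef_pos: [0.4336, -0.1269, 0.2313]
eef_rot: [0.0, 0.638, 0.77, 0.0]
wrist_force: [0.8, -0.7, -0.2]
opening: 0.598
```

```bash
cat > go.py <<'E'
from h import *
from bench import ctrl
import sys
a=[float(x) for x in sys.argv[1:]]
o=ctrl.get_obs();T0=cur(o)
T1=down(a[:3],a[3],a[4] if len(a)>4 else 0)
print(o["time_s"],o["eef_pos"].round(4),"F",o["wrist_force"].round(1),o["opening"]);print(row(T0,T1).round(3))
E
python3 go.py .6067 .1463 .12 .1809
```

```text
1.1 [ 0.4336 -0.1269  0.2313] F [ 0.8 -0.7 -0.2] 0.5981557988792474
[2.36437e+02 2.20627e+02 1.11291e+02 0.00000e+00 0.00000e+00 5.00000e-03]
```

{"fn": "step_arm", "kwargs": {"targets": "236 220 0 0 0 0.005; 236 220 0 0 0 0.005; 236 220 0 0 0 0.005; 236 220 60 0 0 0.005; 236 220 110 0 0 0.005; 236 220 110 0 0 0.005; 236 220 110 0 0 0.005; 236 220 110 0 0 0.005"}}

```text
time_s: 2.1
eef_pos: [0.6069, 0.1426, 0.1216]
eef_rot: [0.0, 0.642, 0.767, -0.0]
wrist_force: [0.5, 0.4, 0.8]
opening: 0.599
```

```bash
python3 go.py .6067 .1463 .015 .1809; python3 - <<'E'
from bench import optics
import cv2,numpy as np
for n in("side","top"):
    c=optics.camera(n); np.savez(f"{n}1.npz",**c); i=c["image"][:,:,::-1]
    x,y=(180,210) if n=="side" else (150,140)
    cv2.imwrite(f"pics/{n}1.png",cv2.resize(i[y:y+170,x:x+220],None,fx=3.5,fy=3.5,interpolation=cv2.INTER_CUBIC))
E
```

```text
2.1 [0.6069 0.1426 0.1216] F [0.5 0.4 0.8] 0.5990549810235514
[ 3.6770e+00  5.1600e-01  1.0659e+02 -0.0000e+00  0.0000e+00 -5.0000e-03]
```

View pics/side1.png

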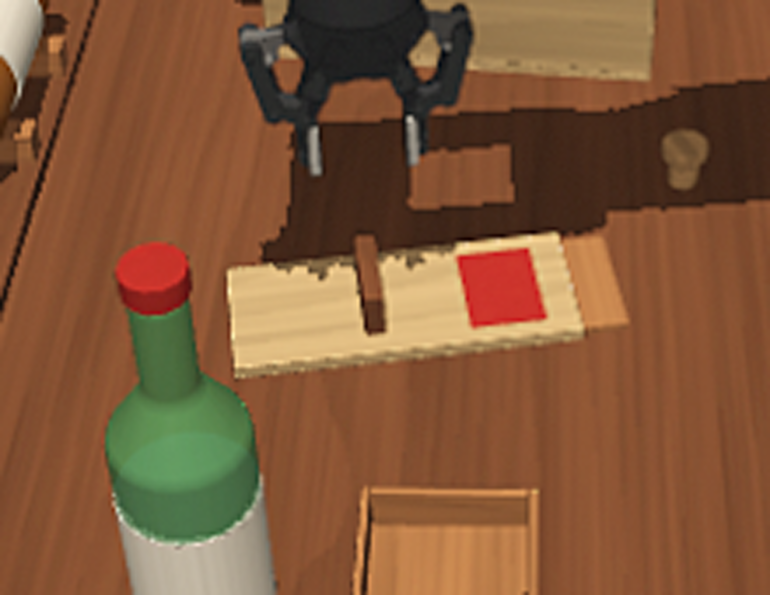

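View pics/top1.png

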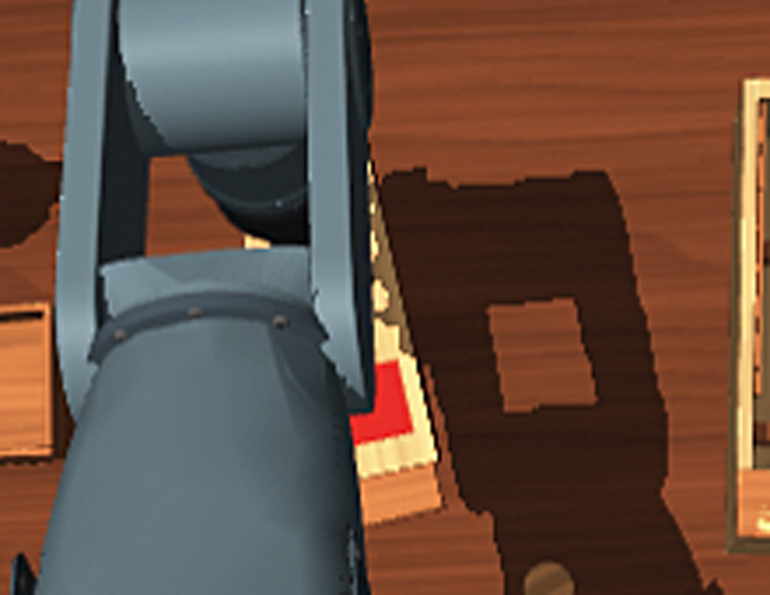

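```bash
python3 - <<'E'
from h import *
s=load("side",1)
P=[(.6069,.1426,.1216),(.6069,.1426,.1276),(.6069+.0255*.984,.1426+.0046,.126),(.6069-.0255*.984,.1426-.0046,.126)]
print(((proj(s,P)-[180,210])*3.5).round(0))
E
```

```text
[[359. 166.]
 [359. 158.]
 [317. 165.]
 [400. 156.]]
```

{"fn": "step_arm", "kwargs": {"targets": "3.7 0.5 50 0 0 -0.005; 3.7 0.5 80 0 0 -0.005; 3.7 0.5 95 0 0 -0.005; 3.7 0.5 105.5 0 0 -0.005; 3.7 0.5 105.5 0 0 -0.005; 3.7 0.5 105.5 0 0 -0.005"}}

```text
time_s: 2.95
eef_pos: [0.6078, 0.1467, 0.0172]
eef_rot: [0.001, 0.64, 0.768, 0.001]
wrist_force: [-0.1, 0.6, -0.1]
opening: 0.598
```

```bash
python3 go.py .6067 .1463 .015 .1809; python3 - <<'E'
from bench import optics
import cv2,numpy as np
for n in("side",):
    c=optics.camera(n); np.savez(f"{n}2.npz",**c); i=c["image"][:,:,::-1]
    cv2.imwrite(f"pics/{n}2.png",cv2.resize(i[220:340,210:370],None,fx=5,fy=5,interpolation=cv2.INTER_CUBIC))
E
```

```text
2.95 [0.6078 0.1467 0.0172] F [-0.1  0.6 -0.1] 0.5977218691022697
[-1.650e-01 -1.137e+00  2.169e+00  2.000e-03  0.000e+00  0.000e+00]
```

View pics/side2.png

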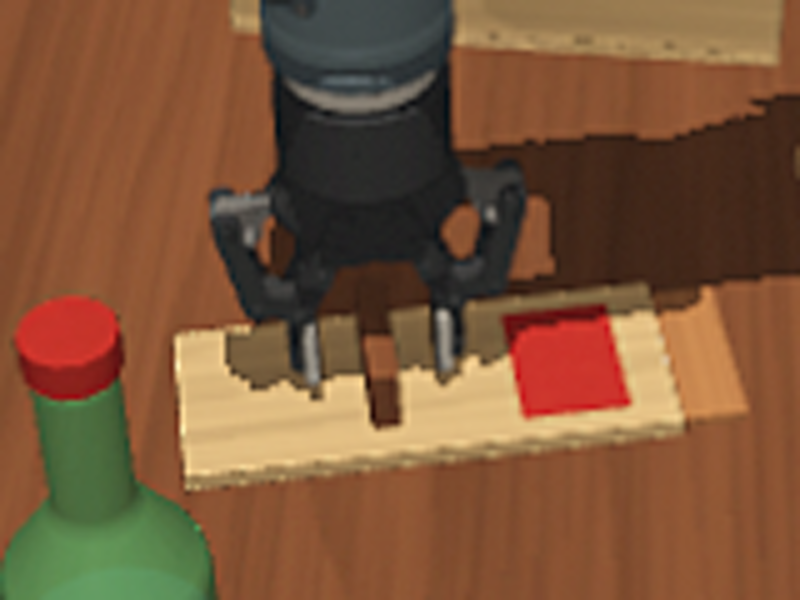

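{"fn": "step_arm", "kwargs": {"targets": "0 -1 3 0.002 0 0; 0 -1 3 0.002 0 0"}}

```text
time_s: 3.25
eef_pos: [0.6056, 0.1465, 0.0128]
eef_rot: [-0.001, 0.64, 0.768, -0.001]
wrist_force: [0.3, 0.2, 0.2]
opening: 0.596
```

{"fn": "step_arm", "kwargs": {"targets": "0 0 0 0 0 0; 0 0 0 0 0 0; 0 0 0 0 0 0; 0 0 0 0 0 0; 0 0 0 0 0 0; 0 0 0 0 0 0", "grip": 0}}

```text
time_s: 4.0
eef_pos: [0.606, 0.1465, 0.013]
eef_rot: [-0.0, 0.64, 0.768, -0.001]
wrist_force: [-0.4, -0.1, 2.4]
opening: 0.152
```

{"fn": "step_arm", "kwargs": {"targets": "0 0 -10 0 0 0; 0 0 -30 0 0 0; 0 0 -60 0 0 0; 0 0 -100 0 0 0; 0 0 -150 0 0 0; 0 0 -200 0 0 0; 0 0 -200 0 0 0; 0 0 -200 0 0 0"}}

```text
time_s: 5.0
eef_pos: [0.6056, 0.1466, 0.213]
eef_rot: [-0.001, 0.64, 0.768, -0.001]
wrist_force: [-0.6, 1.0, -3.0]
opening: 0.156
```

```bash
cat > lidtgt.py <<'E'
# args: lip lower-edge case x, z (mm), tilt deg, [case y]
from h import *
from bench import ctrl
import sys
x,z,th=map(float,sys.argv[1:4]); y=float(sys.argv[4]) if len(sys.argv)>4 else 0
# lid in tool: body frame B (x along lid x=tool y, y=tool x? , z=-tool z)
GZ=13.0  # tcp height above lid underside
GY=.3
def tcp_for(x,z,th,y=0,case=CASE):
    th=np.radians(th)
    B=R.from_euler("y",-th)
    p=np.array([x,y,z])+B.apply([126+35,GY,GZ])
    w=planar(case)@np.r_[p/1000,1]
    return down(w[:3],case[2],th)
if __name__=="__main__":
    T1=tcp_for(x,z,th,y); o=ctrl.get_obs(); T0=cur(o)
    print(o["time_s"].__round__(2),"tcp",o["eef_pos"].round(4),"F",o["wrist_force"].round(1),"M",o["torque"].round(2))
    # current lip state in case frame
    B=T0[:3,:3]@np.array([[0,1,0],[1,0,0],[0,0,-1.]])
    lip=T0[:3,3]+B@(np.array([-161,-GY,-GZ])/1000)
    K=np.linalg.inv(planar(CASE)); print("lip in case mm",(K@np.r_[lip,1])[:3].round(4)*1000,"tilt",np.degrees(R.from_matrix(K[:3,:3]@B).as_euler("zyx")).round(2)*[1,-1,1])
    Fc=K[:3,:3]@o["wrist_force"];print("Fcase",Fc.round(2))
    print("tgt",T1[:3,3].round(4)); print(row(T0,T1).round(3))
E
python3 lidtgt.py -60 130 15
python3 - <<'E'
from bench import optics
import cv2,numpy as np
for n in("side","top"):
    c=optics.camera(n); np.savez(f"{n}3.npz",**c); i=c["image"][:,:,::-1]
    cv2.imwrite(f"pics/{n}3.png",i)
E
```

```text
5.0 tcp [0.6056 0.1466 0.213 ] F [-0.6  1.  -3. ] M [-0.01 -0.01  0.05]
lip in case mm [-134.6  280.5  200.4] tilt [15.34 -0.11 -0.03]
Fcase [-0.69  0.96 -2.96]
tgt [ 0.6489 -0.1815  0.1842]
[-3.3048e+02 -1.6409e+01  2.8823e+01 -2.6200e-01 -3.5000e-02  2.6600e-01]
```

View pics/side3.png

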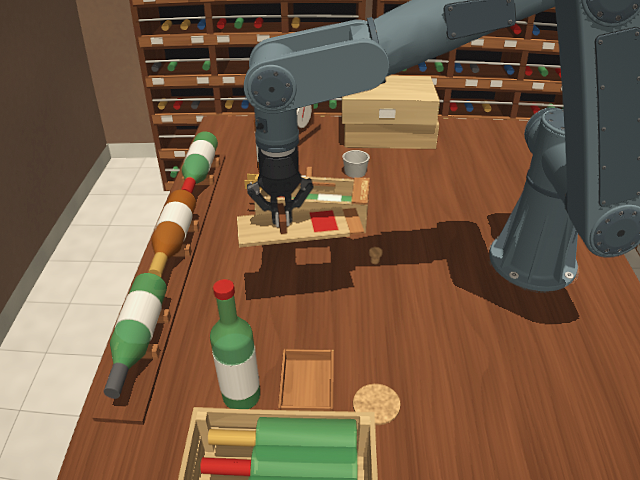

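View pics/top3.png

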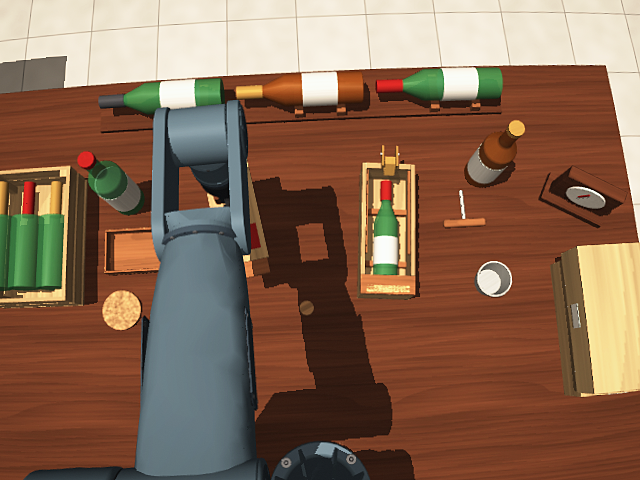

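{"fn": "step_arm", "kwargs": {"targets": "-330 -16 -41 -0.262 -0.035 0.266; -330 -16 -41 -0.262 -0.035 0.266; -330 -16 -41 -0.262 -0.035 0.266; -330 -16 -41 -0.262 -0.035 0.266; -330 -16 -41 -0.262 -0.035 0.266; -330 -16 -41 -0.262 -0.035 0.266; -330 -16 -41 -0.262 -0.035 0.266; -330 -16 -41 -0.262 -0.035 0.266"}}

```text
time_s: 6.1
eef_pos: [0.6492, -0.1792, 0.2523]
eef_rot: [0.095, 0.731, 0.671, 0.088]
wrist_force: [1.0, 1.3, -2.3]
opening: 0.154
```

```bash
python3 lidtgt.py -60 130 15
python3 - <<'E'
from h import *
from bench import optics
t=load("top");print(onz(t,[(484,178)],0.03))
for n in("side","top"):
    c=optics.camera(n); np.savez(f"{n}4.npz",**c); i=c["image"][:,:,::-1]
    cv2.imwrite(f"pics/{n}4.png",i)
E
```

```text
6.1 tcp [ 0.6492 -0.1792  0.2523] F [ 1.   1.3 -2.3] M [0.01 0.14 0.01]
lip in case mm [-60.1   2.2 198.5] tilt [ 0.07 14.84  0.1 ]
Fcase [ 0.92  1.34 -2.3 ]
tgt [ 0.6489 -0.1815  0.1842]
[-2.4100e+00 -1.7531e+01  6.5760e+01 -3.0000e-03 -2.0000e-03  1.0000e-03]
[[ 0.67771186 -0.41645419  0.03      ]]
```

View pics/side4.png

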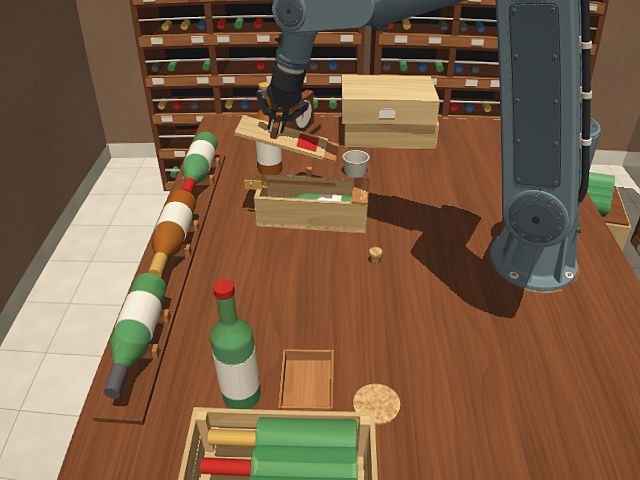

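View pics/top4.png

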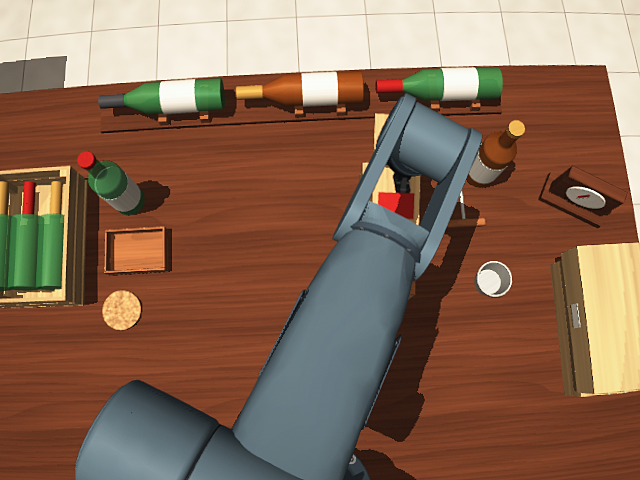

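{"fn": "step_arm", "kwargs": {"targets": "-2.4 -6 22 -0.003 0 0; -2.4 -12 45 -0.003 0 0; -2.4 -17.5 65 -0.003 0 0; -2.4 -17.5 65 -0.003 0 0"}}

```text
time_s: 6.7
eef_pos: [0.6483, -0.181, 0.1841]
eef_rot: [0.095, 0.73, 0.671, 0.088]
wrist_force: [-0.1, 0.3, -1.2]
opening: 0.157
```

```bash
python3 lidtgt.py -95 95 15
python3 - <<'E'
from h import *
from bench import optics
for n in("side","top"):
    c=optics.camera(n); np.savez(f"{n}5.npz",**c); i=c["image"][:,:,::-1]
    x,y,w,h=(225,100,160,125) if n=="side" else (330,90,110,220)
    f=5 if n=="side" else 2.7
    cv2.imwrite(f"pics/{n}5.png",cv2.resize(i[y:y+h,x:x+w],None,fx=f,fy=f,interpolation=cv2.INTER_CUBIC))
E
```

```text
6.7 tcp [ 0.6483 -0.181   0.1841] F [-0.1  0.3 -1.2] M [0.02 0.13 0.04]
lip in case mm [-60.8   0.2 130.1] tilt [ 0.11 14.92  0.13]
Fcase [-0.16  0.3  -1.2 ]
tgt [ 0.6141 -0.1784  0.1492]
[-3.5800e-01 -4.2128e+01  2.4870e+01 -1.0000e-03 -2.0000e-03  1.0000e-03]
```

View pics/side5.png

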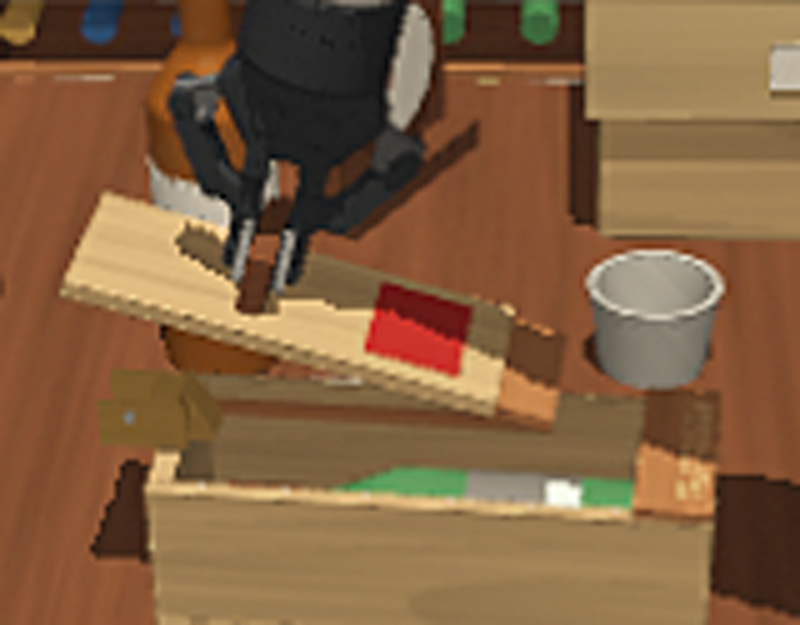

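View pics/top5.png

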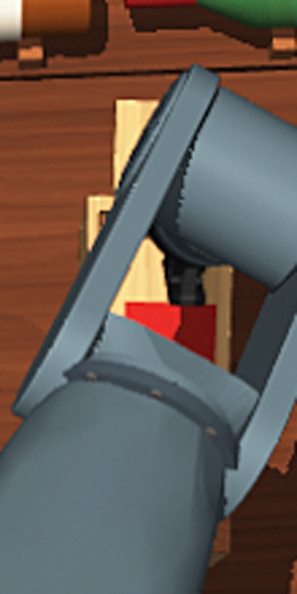

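```bash
python3 - <<'E'
from h import *
from bench import ctrl
from lidtgt import *
E
cat > chk.py <<'E'
from h import *
def lidT(T0,GZ=13.,GY=.3):
    B=T0[:3,:3]@np.array([[0,1,0],[1,0,0],[0,0,-1.]])
    return Tpose(T0[:3,3]+B@(np.array([-35,-GY,-GZ])/1000),B)
E
python3 - <<'E'
from chk import *
from bench import ctrl
from scipy.optimize import least_squares
s=load("side",5); T=lidT(cur(ctrl.get_obs()))
uv=(np.array([(105,193),(65,287),(497,408),(512,310),(553,425),(561,337)])+.5)/5-.5+[225,100]
P=np.array([(126,-46,10),(126,46,10),(-96,46,10),(-96,-46,10),(-126,42,6),(-126,-42,6)])/1000
pr=proj(s,P@T[:3,:3].T+T[:3,3]); print((uv-pr).round(2))
# case residual of the same camera with CASE
uvc=(np.array([(82,182),(617,208),(700,210),(712,72),(628,70),(95,335),(690,372)])+.5)/5.5-.5+[240,165]
Pc=np.array([(145,58,90),(-105,58,97),(-145,58,97),(-145,-58,97),(-105,-58,97),(145,58,0),(-145,58,0)])/1000
C=planar(CASE); print((uvc-proj(s,Pc@C[:3,:3].T+C[:3,3])).round(2))
# fit 6dof correction in case frame dx,dz,pitch
def f(p):
    r=R.from_euler("y",-p[2]).as_matrix(); Q=(P@ (T[:3,:3]).T)
    Cc=C[:3,:3]; M=Cc@r@Cc.T
    return (proj(s,Q@M.T+T[:3,3]+Cc@np.array([p[0],0,p[1]]))-uv).ravel()
r=least_squares(f,[0,0,0]);print(r.x*[1000,1000,57.3],np.abs(r.fun).max())
E
```

```text
[[1.57 1.13]
 [1.83 2.4 ]
 [1.74 1.98]
 [0.88 1.06]
 [1.62 1.61]
 [0.22 1.22]]
[[ 1.66 -0.31]
 [ 1.27  0.84]
 [ 0.41  0.21]
 [ 0.51 -0.37]
 [ 0.21  0.15]
 [ 1.41 -0.6 ]
 [ 0.28 -1.05]]
[-3.27355595 -4.53964541 -0.10032365] 1.0189425207946101Traceback (most recent call last):
  File "<stdin>", line 3, in <module>
  File "lidtgt.py", line 5, in <module>
    x,z,th=map(float,sys.argv[1:4]); y=float(sys.argv[4]) if len(sys.argv)>4 else 0
    ^^^^^^
ValueError: not enough values to unpack (expected 3, got 0)
```

```bash
python3 - <<'E'
from chk import *
from bench import ctrl
s=load("side",5); T=lidT(cur(ctrl.get_obs()))
C=planar(CASE)
i=s["image"][:,:,::-1]
f=8;x,y,w,h=233,130,100,60
im=cv2.resize(i[y:y+h,x:x+w],None,fx=f,fy=f,interpolation=cv2.INTER_NEAREST)
P=np.array([(126,-46,10),(126,46,10),(-96,46,10),(-96,-46,10),(-126,42,6),(-126,-42,6),(126,46,0),(-96,46,0)])/1000
for p in proj(s,P@T[:3,:3].T+T[:3,3]): cv2.circle(im,tuple(int(v) for v in ((p-[x,y]+.5)*f)),3,(255,0,255),-1)
cv2.imwrite("pics/z5.png",im)
s=load("side",0);i=s["image"][:,:,::-1];T=planar(LID)
x,y,w,h=240,265,125,60;f=6.4
im=cv2.resize(i[y:y+h,x:x+w],None,fx=f,fy=f,interpolation=cv2.INTER_NEAREST)
for p in proj(s,P@T[:3,:3].T+T[:3,3]): cv2.circle(im,tuple(int(v) for v in ((p-[x,y]+.5)*f)),3,(255,0,255),-1)
cv2.imwrite("pics/z0.png",im)
E
```

```text
(no output)
```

View pics/z5.png

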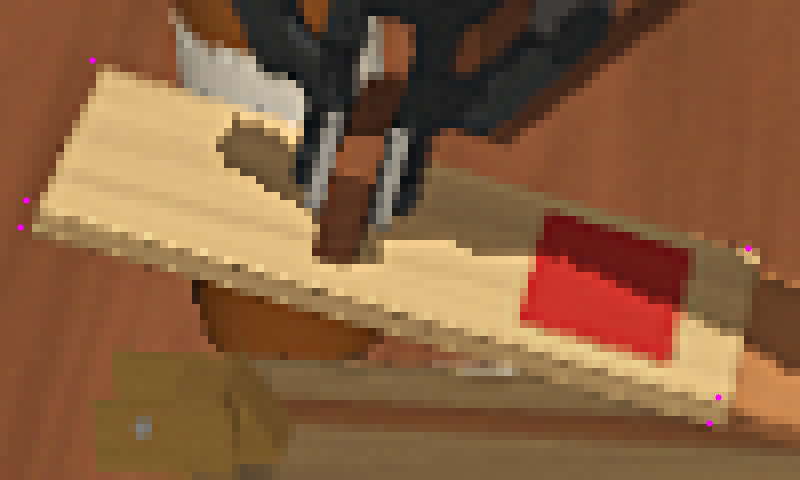

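View pics/z0.png

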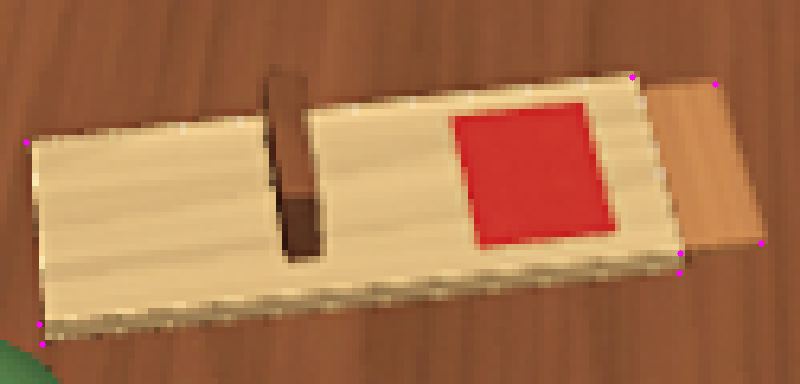

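```bash
python3 - <<'E'
from chk import *
from bench import ctrl
s=load("top",5); T=lidT(cur(ctrl.get_obs()))
i=s["image"][:,:,::-1]
f=8;x,y,w,h=350,115,75,75
im=cv2.resize(i[y:y+h,x:x+w],None,fx=f,fy=f,interpolation=cv2.INTER_NEAREST)
P=np.array([(126,-46,10),(126,46,10),(60,46,10),(20,46,10),(-60,-46,10),(-20,46,10)])/1000
def dr(P,T,c):
  for p in proj(s,P@T[:3,:3].T+T[:3,3]): cv2.circle(im,tuple(int(v) for v in ((p-[x,y]+.5)*f)),3,c,-1)
dr(P,T,(255,0,255))
dr(np.array([(145,58,90),(100,58,90),(50,58,90),(145,49,90),(100,49,90),(50,49,90),(0,58,90)])/1000,planar(CASE),(255,255,0))
cv2.imwrite("pics/zt5.png",im)
E
```

View pics/zt5.png

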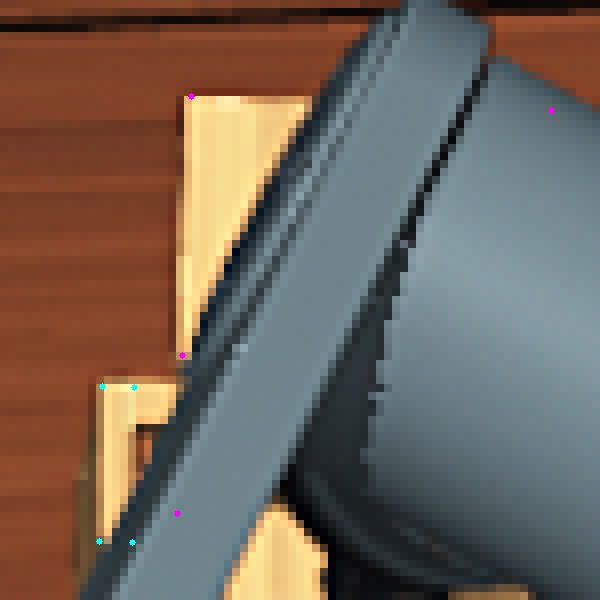

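```bash
python3 lidtgt.py -92 88 15 -0.5|tail -1;  python3 lidtgt.py -92 74.5 15 -.5|tail -1
```

```text
[ 3.8900e-01 -4.3680e+01  3.4676e+01  3.0000e-03 -0.0000e+00  1.0000e-03]
[ 3.9400e-01 -4.7217e+01  4.7704e+01  3.0000e-03 -0.0000e+00  1.0000e-03]
```

{"fn": "step_arm", "kwargs": {"targets": "0 -22 17 0 0 0; 0 -38 30 0 0 0; 0 -43.7 35 0 0 0; 0 -43.7 35 0 0 0; 0 -43.7 35 0 0 0"}}

```text
time_s: 7.42
eef_pos: [0.6179, -0.181, 0.1429]
eef_rot: [0.099, 0.73, 0.67, 0.09]
wrist_force: [-0.3, -1.3, -2.1]
opening: 0.152
```

```bash
python3 lidtgt.py -92 74.5 15 -.5
```

```text
7.42 tcp [ 0.6179 -0.181   0.1429] F [-0.3 -1.3 -2.1] M [-0.01  0.15  0.  ]
lip in case mm [-90.7  -2.3  87.9] tilt [ 1.000e-02  1.531e+01 -7.000e-02]
Fcase [-0.21 -1.32 -2.13]
tgt [ 0.617  -0.1792  0.1287]
[ 1.6900e+00 -4.7450e+00  1.3401e+01  5.0000e-03  1.0000e-03  0.0000e+00]
```

{"fn": "step_arm", "kwargs": {"targets": "0 0 0 0 0 0; 0 0 0 0 0 0"}}

```text
time_s: 7.68
eef_pos: [0.6171, -0.1806, 0.1417]
eef_rot: [0.098, 0.731, 0.67, 0.089]
wrist_force: [0.4, -0.7, -1.1]
opening: 0.158
```

```bash
python3 lidtgt.py -92 74.5 15 -.5
```

```text
7.67 tcp [ 0.6171 -0.1806  0.1417] F [ 0.4 -0.7 -1.1] M [0.01 0.11 0.02]
lip in case mm [-91.6  -1.9  87. ] tilt [ 1.00e-02  1.52e+01 -3.00e-02]
Fcase [ 0.5  -0.68 -1.11]
tgt [ 0.617  -0.1792  0.1287]
[ 1.3810e+00 -3.5660e+00  1.2506e+01  3.0000e-03  0.0000e+00  0.0000e+00]
```

{"fn": "step_arm", "kwargs": {"targets": "0 0 0 0 0 0; 0 0 0 0 0 0"}}

```text
time_s: 7.92
eef_pos: [0.6167, -0.1805, 0.1413]
eef_rot: [0.097, 0.731, 0.67, 0.089]
wrist_force: [0.3, -0.0, -2.8]
opening: 0.152
```

```bash
python3 lidtgt.py -92 74.5 15 -.5
```

```text
7.92 tcp [ 0.6167 -0.1805  0.1413] F [ 0.3 -0.  -2.8] M [-0.02  0.24  0.02]
lip in case mm [-92.1  -1.8  86.6] tilt [ 1.000e-02  1.516e+01 -1.000e-02]
Fcase [ 0.28 -0.02 -2.85]
tgt [ 0.617  -0.1792  0.1287]
[ 1.2880e+00 -3.0700e+00  1.2178e+01  3.0000e-03  0.0000e+00  0.0000e+00]
```

{"fn": "step_arm", "kwargs": {"targets": "1.3 -1 4 0.003 0 0; 1.3 -2 8 0.003 0 0; 1.3 -3 11 0.003 0 0; 1.3 -3 11 0.003 0 0; 1.3 -3 11 0.003 0 0; 1.3 -3 11 0.003 0 0"}}

```text
time_s: 8.68
eef_pos: [0.6169, -0.1792, 0.1301]
eef_rot: [0.096, 0.731, 0.67, 0.088]
wrist_force: [0.8, -0.7, -1.6]
opening: 0.153
```

```bash
python3 lidtgt.py -110 74.5 14 -.5
python3 - <<'E'
from h import *
from bench import optics
for n in("side",):
    c=optics.camera(n); np.savez(f"{n}6.npz",**c); i=c["image"][:,:,::-1]
    x,y,w,h=(225,120,160,125)
    cv2.imwrite(f"pics/{n}6.png",cv2.resize(i[y:y+h,x:x+w],None,fx=5,fy=5,interpolation=cv2.INTER_CUBIC))
E
```

```text
8.68 tcp [ 0.6169 -0.1792  0.1301] F [ 0.8 -0.7 -1.6] M [ 0.04  0.21 -0.06]
lip in case mm [-92.1  -0.6  75.9] tilt [ 0.   15.01 -0.02]
Fcase [ 0.86 -0.67 -1.65]
tgt [ 0.6    -0.1777  0.1261]
[  0.058 -17.424  -0.489   0.018   0.      0.   ]
```

View pics/side6.png

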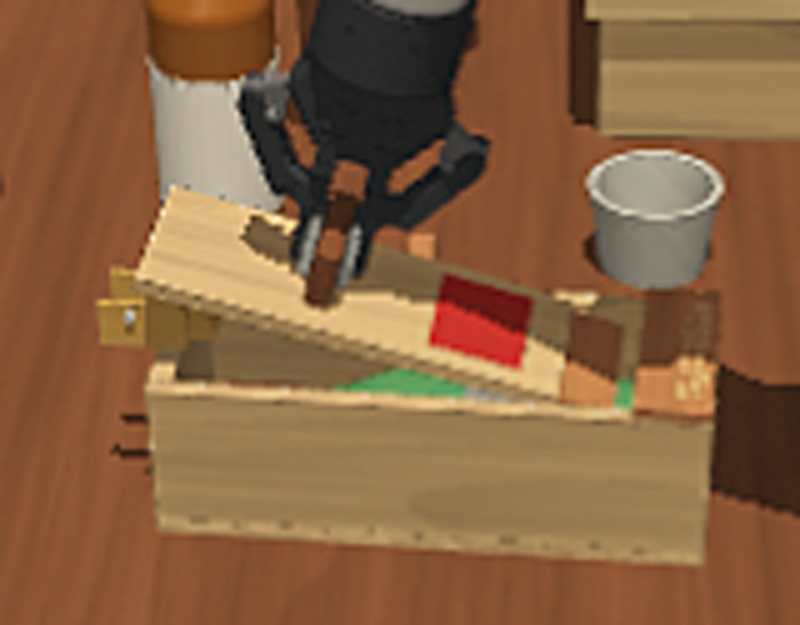

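```bash
for a in "-100 74.3 14.5" "-108 74 13.5" "-114 73.7 12"; do python3 lidtgt.py $a -.5|tail -1; done
```

```text
[ 0.051 -7.893  0.88   0.009  0.     0.   ]
[  0.053 -15.52    1.911   0.026   0.      0.   ]
[  0.055 -21.219   4.873   0.052   0.      0.   ]
```

{"fn": "step_arm", "kwargs": {"targets": "0 -4 0.5 0.004 0 0; 0 -8 1 0.009 0 0; 0 -12 1.5 0.018 0 0; 0 -15.5 2 0.026 0 0; 0 -18 3 0.035 0 0; 0 -21 5 0.052 0 0; 0 -21 5 0.052 0 0; 0 -21 5 0.052 0 0"}}

```text
time_s: 9.72
eef_pos: [0.5979, -0.1775, 0.1196]
eef_rot: [0.077, 0.733, 0.672, 0.071]
wrist_force: [-0.4, -0.5, -1.4]
opening: 0.148
```

{"fn": "step_arm", "kwargs": {"targets": "0 0 0 0 0 0; 0 0 0 0 0 0; 0 0 0 0 0 0"}}

```text
time_s: 10.1
eef_pos: [0.5978, -0.1775, 0.1197]
eef_rot: [0.077, 0.733, 0.672, 0.071]
wrist_force: [0.2, 0.1, -1.7]
opening: 0.155
```

```bash
for a in "-117 73.5 12" "-120 73.5 12"; do python3 lidtgt.py $a -.5; done
```

```text
10.1 tcp [ 0.5978 -0.1775  0.1197] F [ 0.2  0.1 -1.7] M [ 0.05  0.18 -0.02]
lip in case mm [-113.9   -0.5   73.4] tilt [ 0.   12.01 -0.02]
Fcase [ 0.18  0.09 -1.69]
tgt [ 0.5947 -0.1773  0.1197]
[ 0.009 -3.06  -0.679  0.     0.     0.   ]
10.1 tcp [ 0.5978 -0.1775  0.1197] F [ 0.2  0.1 -1.7] M [ 0.05  0.18 -0.02]
lip in case mm [-113.9   -0.5   73.4] tilt [ 0.   12.01 -0.02]
Fcase [ 0.18  0.09 -1.69]
tgt [ 0.5917 -0.177   0.1197]
[ 0.009 -5.995 -1.303  0.     0.     0.   ]
```

{"fn": "step_arm", "kwargs": {"targets": "0 -1 -0.2 0 0 0; 0 -2 -0.4 0 0 0; 0 -3 -0.6 0 0 0; 0 -3 -0.6 0 0 0"}}

```text
time_s: 10.6
eef_pos: [0.5947, -0.1773, 0.1196]
eef_rot: [0.077, 0.733, 0.672, 0.071]
wrist_force: [0.7, 0.2, -1.7]
opening: 0.156
```

{"fn": "step_arm", "kwargs": {"targets": "0 -0.5 -0.1 0 0 0; 0 -1 -0.2 0 0 0; 0 -1 -0.2 0 0 0"}}

```text
time_s: 10.98
eef_pos: [0.5937, -0.1772, 0.1196]
eef_rot: [0.077, 0.733, 0.672, 0.071]
wrist_force: [-0.3, 0.3, -2.3]
opening: 0.155
```

{"fn": "step_arm", "kwargs": {"targets": "0 -0.5 -0.1 0 0 0; 0 -1 -0.2 0 0 0; 0 -1 -0.2 0 0 0"}}

```text
time_s: 11.35
eef_pos: [0.5927, -0.1771, 0.1195]
eef_rot: [0.077, 0.733, 0.672, 0.071]
wrist_force: [-0.6, 0.4, -1.9]
opening: 0.151
```

```bash
for a in "-120 73.5 12"; do python3 lidtgt.py $a -.5; done
```

```text
11.35 tcp [ 0.5927 -0.1771  0.1195] F [-0.6  0.4 -1.9] M [ 0.02  0.09 -0.08]
lip in case mm [-119.    -0.5   73.3] tilt [ 1.000e-02  1.201e+01 -1.000e-02]
Fcase [-0.62  0.38 -1.88]
tgt [ 0.5917 -0.177   0.1197]
[-0.004 -0.924 -0.347  0.     0.     0.   ]
```

{"fn": "step_arm", "kwargs": {"targets": "0 -0.5 -0.1 0 0 0; 0 -0.5 -0.1 0 0 0"}}

```text
time_s: 11.6
eef_pos: [0.5922, -0.177, 0.1195]
eef_rot: [0.077, 0.733, 0.672, 0.071]
wrist_force: [-1.0, -0.3, -1.9]
opening: 0.156
```

{"fn": "step_arm", "kwargs": {"targets": "0 -0.5 -0.1 0 0 0; 0 -0.5 -0.1 0 0 0"}}

```text
time_s: 11.85
eef_pos: [0.5917, -0.177, 0.1195]
eef_rot: [0.077, 0.733, 0.672, 0.071]
wrist_force: [-0.4, 0.7, -1.9]
opening: 0.16
```

{"fn": "step_arm", "kwargs": {"targets": "0 -0.5 -0.1 0 0 0; 0 -0.5 -0.1 0 0 0"}}

```text
time_s: 12.1
eef_pos: [0.5912, -0.177, 0.1195]
eef_rot: [0.077, 0.733, 0.672, 0.071]
wrist_force: [0.1, 0.3, -1.9]
opening: 0.153
```

{"fn": "step_arm", "kwargs": {"targets": "0 -0.5 -0.1 0 0 0; 0 -0.5 -0.1 0 0 0"}}

```text
time_s: 12.35
eef_pos: [0.5907, -0.1769, 0.1195]
eef_rot: [0.077, 0.733, 0.672, 0.071]
wrist_force: [1.5, -0.8, -2.2]
opening: 0.158
```

{"fn": "step_arm", "kwargs": {"targets": "0 0 0 0 0 0; 0 0 0 0 0 0"}}

```text
time_s: 12.6
eef_pos: [0.5907, -0.1769, 0.1196]
eef_rot: [0.077, 0.733, 0.672, 0.071]
wrist_force: [0.0, -0.3, -2.7]
opening: 0.151
```

```bash
for a in "-120 73.5 12"; do python3 lidtgt.py $a -.5; done
```

```text
12.6 tcp [ 0.5907 -0.1769  0.1196] F [ 0.  -0.3 -2.7] M [ 0.03  0.1  -0.07]
lip in case mm [-121.    -0.5   73.3] tilt [ 0.   12.01 -0.02]
Fcase [ 0.06 -0.33 -2.67]
tgt [ 0.5917 -0.177   0.1197]
[1.000e-03 1.008e+00 7.800e-02 0.000e+00 0.000e+00 0.000e+00]
```

Noise only; continue.

{"fn": "step_arm", "kwargs": {"targets": "0 -0.5 -0.1 0 0 0; 0 -0.5 -0.1 0 0 0"}}

```text
time_s: 12.85
eef_pos: [0.5902, -0.1769, 0.1195]
eef_rot: [0.077, 0.733, 0.672, 0.071]
wrist_force: [0.1, 0.2, -3.1]
opening: 0.158
```

{"fn": "step_arm", "kwargs": {"targets": "0 -0.5 -0.1 0 0 0; 0 -0.5 -0.1 0 0 0"}}

```text
time_s: 13.1
eef_pos: [0.5897, -0.1768, 0.1195]
eef_rot: [0.077, 0.733, 0.672, 0.071]
wrist_force: [-0.5, 0.1, -0.6]
opening: 0.155
```

{"fn": "step_arm", "kwargs": {"targets": "0 -0.5 -0.1 0 0 0; 0 -0.5 -0.1 0 0 0"}}

```text
time_s: 13.35
eef_pos: [0.5891, -0.1767, 0.1195]
eef_rot: [0.077, 0.733, 0.672, 0.071]
wrist_force: [-0.2, 0.3, -2.1]
opening: 0.155
```

{"fn": "step_arm", "kwargs": {"targets": "0 -0.5 -0.1 0 0 0; 0 -0.5 -0.1 0 0 0"}}

```text
time_s: 13.6
eef_pos: [0.5887, -0.1767, 0.1195]
eef_rot: [0.077, 0.733, 0.672, 0.071]
wrist_force: [-0.1, 0.4, -2.0]
opening: 0.158
```

{"fn": "step_arm", "kwargs": {"targets": "0 -0.5 -0.1 0 0 0; 0 -0.5 -0.1 0 0 0"}}

```text
time_s: 13.85
eef_pos: [0.5882, -0.1767, 0.1195]
eef_rot: [0.077, 0.733, 0.672, 0.071]
wrist_force: [-0.7, -0.4, -2.9]
opening: 0.152
```

{"fn": "step_arm", "kwargs": {"targets": "0 -0.5 -0.1 0 0 0; 0 -0.5 -0.1 0 0 0"}}

```text
time_s: 14.1
eef_pos: [0.5877, -0.1766, 0.1195]
eef_rot: [0.077, 0.733, 0.672, 0.071]
wrist_force: [-0.1, -0.4, -1.4]
opening: 0.153
```

{"fn": "step_arm", "kwargs": {"targets": "0 -0.5 -0.1 0 0 0; 0 -0.5 -0.1 0 0 0"}}

```text
time_s: 14.35
eef_pos: [0.5871, -0.1766, 0.1195]
eef_rot: [0.077, 0.733, 0.672, 0.071]
wrist_force: [0.3, -0.3, -2.5]
opening: 0.156
```

{"fn": "step_arm", "kwargs": {"targets": "0 -0.5 -0.1 0 0 0; 0 -0.5 -0.1 0 0 0"}}

```text
time_s: 14.6
eef_pos: [0.5867, -0.1766, 0.1196]
eef_rot: [0.077, 0.733, 0.672, 0.071]
wrist_force: [-0.9, -0.9, -2.5]
opening: 0.155
```

```bash
for a in "-120 73.5 12"; do python3 lidtgt.py $a -.5; done
```

```text
14.6 tcp [ 0.5867 -0.1766  0.1196] F [-0.9 -0.9 -2.5] M [0.02 0.1  0.02]
lip in case mm [-125.    -0.5   73.3] tilt [ 1.000e-02  1.202e+01 -2.000e-02]
Fcase [-0.8  -0.93 -2.51]
tgt [ 0.5917 -0.177   0.1197]
[0.007 4.975 0.927 0.    0.    0.   ]
```

{"fn": "step_arm", "kwargs": {"targets": "0 -0.5 -0.1 0 0 0; 0 -0.5 -0.1 0 0 0"}}

```text
time_s: 14.85
eef_pos: [0.5865, -0.1766, 0.1198]
eef_rot: [0.078, 0.733, 0.672, 0.071]
wrist_force: [2.0, 0.7, -1.3]
opening: 0.153
```

{"fn": "step_arm", "kwargs": {"targets": "0 -0.5 -0.1 0 0 0; 0 -0.5 -0.1 0 0 0"}}

```text
time_s: 15.1
eef_pos: [0.5864, -0.1767, 0.12]
eef_rot: [0.078, 0.733, 0.672, 0.071]
wrist_force: [4.2, 0.5, -1.5]
opening: 0.151
```

```bash
cat > swing.py <<'E'
import sys; av=sys.argv[1:]; sys.argv=["x","0","0","0"]
from lidtgt import *
def cmd(th,dx=0,dz=0,dth=0):
    return tcp_for(-127.25+6*np.sin(np.radians(th))+dx, 80-6.7*th/12+dz, th+dth,-.5)
def parse(s): return cmd(*[float(v) for v in s.split(",")])
T0=parse(av[0])
for a in av[1:]: print(a,row(T0,parse(a)).round(2 if 0 else 3))
E
python3 swing.py 12 11.5 11 10.5 10 9.5 9 8.5 8; python3 lidtgt.py -126 73.3 12.02 -.5
```

```text
11.5 [0.    0.115 1.122 0.009 0.    0.   ]
11 [ 0.     0.218  2.244  0.017 -0.     0.   ]
10.5 [ 0.     0.309  3.368  0.026 -0.    -0.   ]
10 [ 0.     0.387  4.492  0.035 -0.     0.   ]
9.5 [ 0.     0.452  5.616  0.044 -0.    -0.   ]
9 [ 0.     0.506  6.741  0.052 -0.    -0.   ]
8.5 [ 0.     0.547  7.867  0.061 -0.    -0.   ]
8 [ 0.     0.576  8.992  0.07  -0.    -0.   ]
15.1 tcp [ 0.5864 -0.1767  0.12  ] F [ 4.2  0.5 -1.5] M [ 0.02 -0.74  0.01]
lip in case mm [-125.3   -0.7   73.6] tilt [-1.000e-02  1.211e+01 -4.000e-02]
Fcase [ 4.17  0.83 -1.51]
tgt [ 0.5857 -0.1765  0.1195]
[ 0.175 -0.741  0.356  0.002  0.001  0.   ]
```

{"fn": "step_arm", "kwargs": {"targets": "0 0.1 1.1 0.009 0 0; 0 0.2 2.2 0.017 0 0; 0 0.3 3.4 0.026 0 0; 0 0.4 4.5 0.035 0 0; 0 0.4 4.5 0.035 0 0"}}

```text
time_s: 15.72
eef_pos: [0.5875, -0.1767, 0.115]
eef_rot: [0.065, 0.734, 0.673, 0.059]
wrist_force: [4.6, -0.9, -3.9]
opening: 0.15
```

```bash
python3 lidtgt.py -126 73.3 12.02 -.5; python3 swing.py 10 9.5 9 8.5 8 7.5 7
```

```text
15.72 tcp [ 0.5875 -0.1767  0.115 ] F [ 4.6 -0.9 -3.9] M [-0.05 -1.16  0.06]
lip in case mm [-125.7   -0.6   74.2] tilt [ 0.   10.04 -0.03]
Fcase [ 4.69 -0.46 -3.94]
tgt [ 0.5857 -0.1765  0.1195]
[ 0.096 -0.988 -4.74  -0.035  0.     0.   ]
9.5 [-0.     0.105  1.122  0.009  0.    -0.   ]
9 [ 0.     0.198  2.244  0.017  0.    -0.   ]
8.5 [ 0.     0.278  3.367  0.026  0.    -0.   ]
8 [ 0.     0.346  4.491  0.035  0.    -0.   ]
7.5 [ 0.     0.401  5.616  0.044  0.    -0.   ]
7 [-0.     0.445  6.74   0.052 -0.    -0.   ]
```

{"fn": "step_arm", "kwargs": {"targets": "0 0.1 1.1 0.009 0 0; 0 0.2 2.2 0.017 0 0; 0 0.3 3.4 0.026 0 0; 0 0.35 4.5 0.035 0 0; 0 0.35 4.5 0.035 0 0"}}

```text
time_s: 16.35
eef_pos: [0.5886, -0.1768, 0.1105]
eef_rot: [0.052, 0.735, 0.674, 0.047]
wrist_force: [4.9, -0.9, -4.5]
opening: 0.156
```

```bash
python3 lidtgt.py -126 73.3 12.02 -.5; python3 swing.py 8 7.5 7 6.5 6 5.5 5
python3 - <<'E'
from h import *
from bench import optics
for n in("side",):
    c=optics.camera(n); np.savez(f"{n}7.npz",**c); i=c["image"][:,:,::-1]
    x,y,w,h=(225,120,160,125)
    cv2.imwrite(f"pics/{n}7.png",cv2.resize(i[y:y+h,x:x+w],None,fx=5,fy=5,interpolation=cv2.INTER_CUBIC))
E
```

```text
16.35 tcp [ 0.5886 -0.1768  0.1105] F [ 4.9 -0.9 -4.5] M [-0.14 -1.38 -0.03]
lip in case mm [-126.    -0.6   75.1] tilt [-0.    8.02 -0.02]
Fcase [ 4.96 -0.49 -4.45]
tgt [ 0.5857 -0.1765  0.1195]
[ 0.048 -1.564 -9.402 -0.07   0.     0.   ]
7.5 [ 0.     0.095  1.122  0.009 -0.     0.   ]
7 [-0.     0.177  2.244  0.017 -0.     0.   ]
6.5 [-0.     0.247  3.368  0.026 -0.     0.   ]
6 [-0.     0.305  4.492  0.035 -0.     0.   ]
5.5 [-0.     0.351  5.617  0.044 -0.     0.   ]
5 [ 0.     0.384  6.742  0.052 -0.    -0.   ]
```

View pics/side7.png

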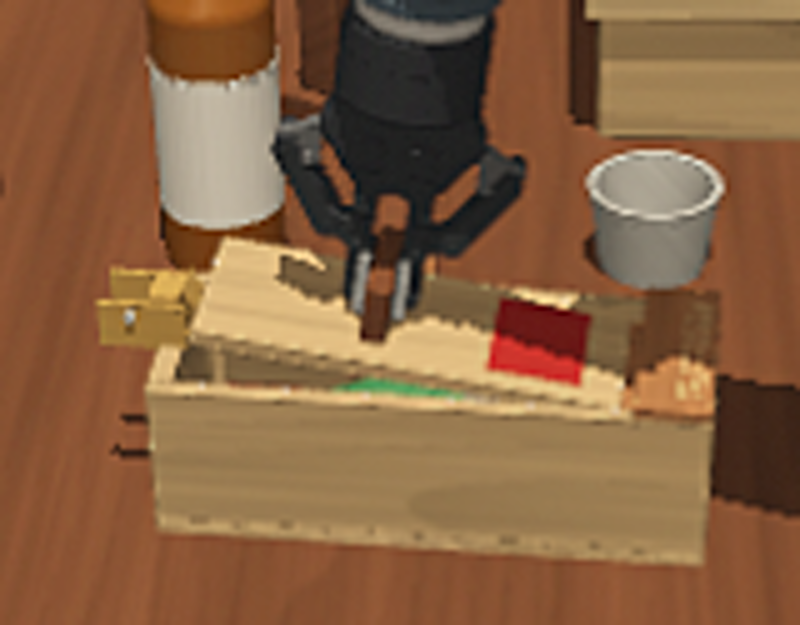

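{"fn": "step_arm", "kwargs": {"targets": "0 0.3 1.1 0.009 0 0; 0 0.4 2.2 0.017 0 0; 0 0.5 3.4 0.026 0 0; 0 0.6 4.5 0.035 0 0; 0 0.6 4.5 0.035 0 0"}}

```text
time_s: 17.02
eef_pos: [0.5896, -0.1769, 0.1065]
eef_rot: [0.039, 0.736, 0.675, 0.035]
wrist_force: [4.3, -0.2, -2.9]
opening: 0.153
```

```bash
python3 lidtgt.py -126 73.3 12.02 -.5; python3 swing.py 6,.3 5.5,.3 5,.3 4.5,.3 4,.3 
```

```text
17.02 tcp [ 0.5896 -0.1769  0.1065] F [ 4.3 -0.2 -2.9] M [-0.11 -1.27 -0.01]
lip in case mm [-126.1   -0.7   76.7] tilt [ 0.01  6.01 -0.03]
Fcase [ 4.26  0.15 -2.94]
tgt [ 0.5857 -0.1765  0.1195]
[  0.109  -2.472 -13.418  -0.105   0.      0.   ]
5.5,.3 [0.    0.085 1.122 0.009 0.    0.   ]
5,.3 [ 0.     0.157  2.246  0.017 -0.    -0.   ]
4.5,.3 [0.    0.217 3.37  0.026 0.    0.   ]
4,.3 [ 0.     0.265  4.494  0.035  0.    -0.   ]
```

{"fn": "step_arm", "kwargs": {"targets": "0 0.1 1.1 0.009 0 0; 0 0.2 2.2 0.017 0 0; 0 0.2 2.2 0.017 0 0"}}

```text
time_s: 17.4
eef_pos: [0.5899, -0.177, 0.1043]
eef_rot: [0.033, 0.736, 0.675, 0.029]
wrist_force: [3.5, -0.8, -1.1]
opening: 0.155
```

{"fn": "step_arm", "kwargs": {"targets": "0 0 1.1 0.009 0 0; 0 0.1 2.2 0.018 0 0; 0 0.1 2.2 0.018 0 0"}}

```text
time_s: 17.77
eef_pos: [0.5903, -0.177, 0.102]
eef_rot: [0.026, 0.737, 0.675, 0.023]
wrist_force: [3.9, -0.7, -0.2]
opening: 0.153
```

```bash
python3 lidtgt.py -126 73.3 12.02 -.5; python3 swing.py 4,.3 3.5,.3 3,.3 2.5,.3 2,.3 1.5,.3 1,.3 0,.3
python3 - <<'E'
from h import *
from bench import optics
for n in("side",):
    c=optics.camera(n); np.savez(f"{n}8.npz",**c); i=c["image"][:,:,::-1]
    x,y,w,h=(225,120,160,125)
    cv2.imwrite(f"pics/{n}8.png",cv2.resize(i[y:y+h,x:x+w],None,fx=5,fy=5,interpolation=cv2.INTER_CUBIC))
E
```

```text
17.77 tcp [ 0.5903 -0.177   0.102 ] F [ 3.9 -0.7 -0.2] M [-0.27 -1.52 -0.05]
lip in case mm [-126.4   -0.6   77.8] tilt [ 0.01  4.   -0.02]
Fcase [ 3.98 -0.36 -0.21]
tgt [ 0.5857 -0.1765  0.1195]
[  0.079  -3.337 -17.806  -0.14    0.      0.   ]
3.5,.3 [ 0.     0.075  1.123  0.009 -0.    -0.   ]
3,.3 [ 0.     0.137  2.248  0.017 -0.     0.   ]
2.5,.3 [ 0.     0.187  3.373  0.026 -0.    -0.   ]
2,.3 [ 0.     0.225  4.498  0.035 -0.     0.   ]
1.5,.3 [ 0.     0.25   5.624  0.044 -0.     0.   ]
1,.3 [ 0.     0.264  6.751  0.052 -0.     0.   ]
0,.3 [ 0.     0.253  9.005  0.07  -0.     0.   ]
```

View pics/side8.png

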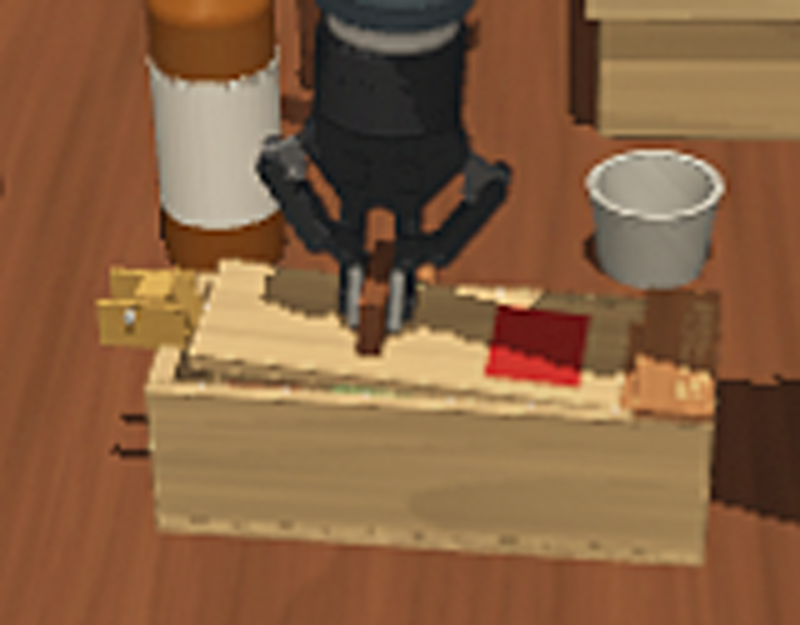

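{"fn": "step_arm", "kwargs": {"targets": "0 0.2 1.1 0.009 0 0; 0 0.4 2.2 0.017 0 0; 0 0.4 2.2 0.017 0 0"}}

```text
time_s: 18.2
eef_pos: [0.5907, -0.177, 0.0995]
eef_rot: [0.019, 0.737, 0.676, 0.018]
wrist_force: [5.5, -0.6, -2.4]
opening: 0.153
```

```bash
python3 lidtgt.py -126 73.3 12.02 -.5
```

```text
18.2 tcp [ 0.5907 -0.177   0.0995] F [ 5.5 -0.6 -2.4] M [-0.27 -1.48 -0.03]
lip in case mm [-126.3   -0.6   78.1] tilt [ 0.    3.   -0.02]
Fcase [ 5.53 -0.13 -2.36]
tgt [ 0.5857 -0.1765  0.1195]
[  0.038  -3.932 -20.307  -0.157   0.      0.   ]
```

{"fn": "step_arm", "kwargs": {"targets": "0 0 1.1 0.009 0 0; 0 0.1 2.2 0.018 0 0; 0 0.1 2.2 0.018 0 0"}}

```text
time_s: 18.58
eef_pos: [0.5909, -0.1769, 0.097]
eef_rot: [0.013, 0.737, 0.676, 0.012]
wrist_force: [6.5, -1.2, -4.1]
opening: 0.157
```

```bash
python3 lidtgt.py -126 73.3 12.02 -.5
```

```text
18.57 tcp [ 0.5909 -0.1769  0.097 ] F [ 6.5 -1.2 -4.1] M [-0.31 -1.82 -0.02]
lip in case mm [-126.5   -0.5   78.4] tilt [ 0.01  1.96 -0.01]
Fcase [ 6.58 -0.58 -4.05]
tgt [ 0.5857 -0.1765  0.1195]
[ -0.052  -4.443 -22.758  -0.176   0.      0.   ]
```

{"fn": "step_arm", "kwargs": {"targets": "0 0.4 0 0 0 0; 0 0.8 0 0 0 0; 0 0.8 0 0 0 0"}}

```text
time_s: 18.95
eef_pos: [0.591, -0.1769, 0.097]
eef_rot: [0.012, 0.737, 0.676, 0.011]
wrist_force: [3.4, -1.8, -5.0]
opening: 0.159
```

```bash
python3 lidtgt.py -126 73.3 12.02 -.5; 
python3 - <<'E'
from h import *
from bench import optics
for n in("side",):
    c=optics.camera(n); np.savez(f"{n}9.npz",**c); i=c["image"][:,:,::-1]
    x,y,w,h=(240,155,130,70)
    cv2.imwrite(f"pics/{n}9.png",cv2.resize(i[y:y+h,x:x+w],None,fx=6,fy=6,interpolation=cv2.INTER_CUBIC))
E
```

```text
18.95 tcp [ 0.591  -0.1769  0.097 ] F [ 3.4 -1.8 -5. ] M [-0.37 -1.36 -0.01]
lip in case mm [-126.4   -0.4   78.7] tilt [0.01 1.9  0.  ]
Fcase [ 3.53 -1.53 -4.95]
tgt [ 0.5857 -0.1765  0.1195]
[ -0.072  -4.532 -22.661  -0.177  -0.      0.   ]
```

View pics/side9.png

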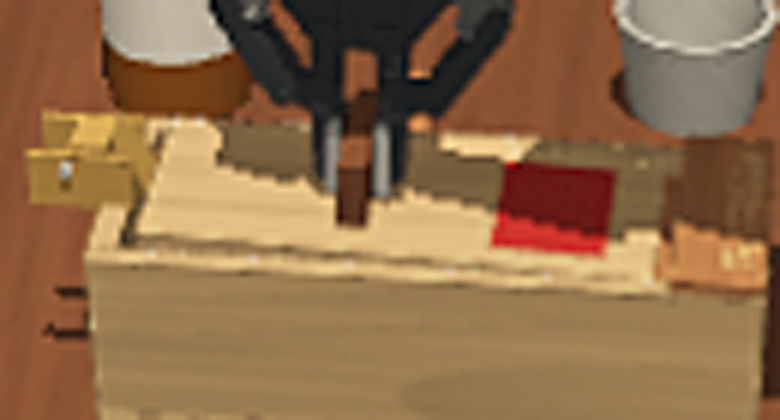

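{"fn": "step_arm", "kwargs": {"targets": "0 0 1.2 0.009 0 0; 0 0 2.4 0.018 0 0; 0 0 2.4 0.018 0 0"}}

```text
time_s: 19.38
eef_pos: [0.5914, -0.1768, 0.0948]
eef_rot: [0.006, 0.737, 0.676, 0.005]
wrist_force: [2.8, -0.8, -6.0]
opening: 0.155
```

```bash
python3 lidtgt.py -126 73.3 12.02 -.5
```

```text
19.38 tcp [ 0.5914 -0.1768  0.0948] F [ 2.8 -0.8 -6. ] M [-0.23 -0.88 -0.03]
lip in case mm [-126.3   -0.3   79.3] tilt [0.01 0.88 0.01]
Fcase [ 2.86 -0.57 -5.99]
tgt [ 0.5857 -0.1765  0.1195]
[ -0.191  -5.298 -24.807  -0.194  -0.      0.   ]
```

```bash
python3 - <<'E'
from h import *
from bench import optics
for n in("side",):
    c=optics.camera(n); np.savez(f"{n}10.npz",**c); i=c["image"][:,:,::-1]
    x,y,w,h=(240,165,65,50)
    cv2.imwrite(f"pics/{n}10.png",cv2.resize(i[y:y+h,x:x+w],None,fx=12,fy=12,interpolation=cv2.INTER_CUBIC))
E
```

```text
(no output)
```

View pics/side10.png

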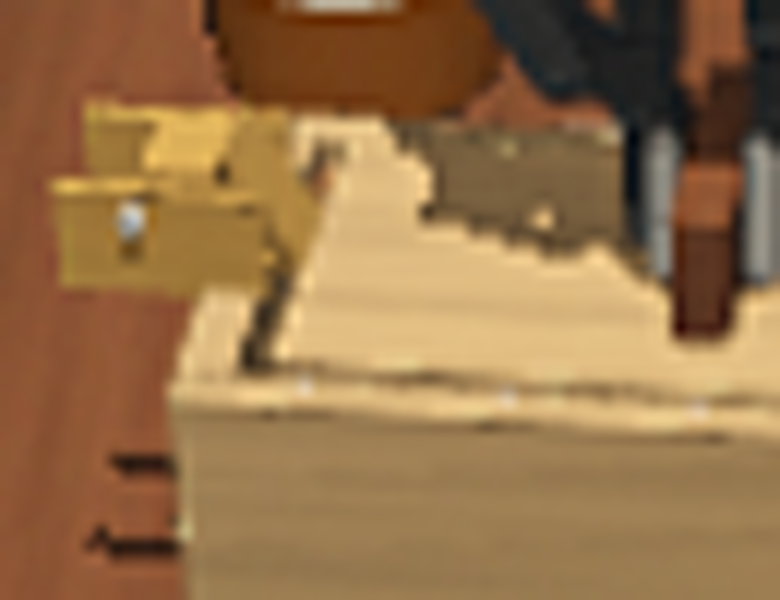

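{"fn": "step_arm", "kwargs": {"targets": "0 0 1.3 0.008 0 0; 0 0 2.6 0.016 0 0; 0 0 2.6 0.016 0 0"}}

```text
time_s: 19.8
eef_pos: [0.5917, -0.1769, 0.093]
eef_rot: [0.0, 0.737, 0.676, -0.0]
wrist_force: [1.9, -0.1, 1.2]
opening: 0.155
```

```bash
python3 lidtgt.py -126 73.3 12.02 -.5;python3 - <<'E'
from h import *
from bench import optics
for n in("side",):
    c=optics.camera(n); np.savez(f"{n}11.npz",**c); i=c["image"][:,:,::-1]
    x,y,w,h=(240,165,65,50)
    cv2.imwrite(f"pics/{n}11.png",cv2.resize(i[y:y+h,x:x+w],None,fx=12,fy=12,interpolation=cv2.INTER_CUBIC))
E
```

```text
19.8 tcp [ 0.5917 -0.1769  0.093 ] F [ 1.9 -0.1  1.2] M [ 0.13 -0.04 -0.03]
lip in case mm [-126.2   -0.4   80. ] tilt [ 0.02  0.   -0.01]
Fcase [1.87 0.01 1.21]
tgt [ 0.5857 -0.1765  0.1195]
[ -0.106  -6.006 -26.503  -0.21    0.      0.   ]
```

View pics/side11.png

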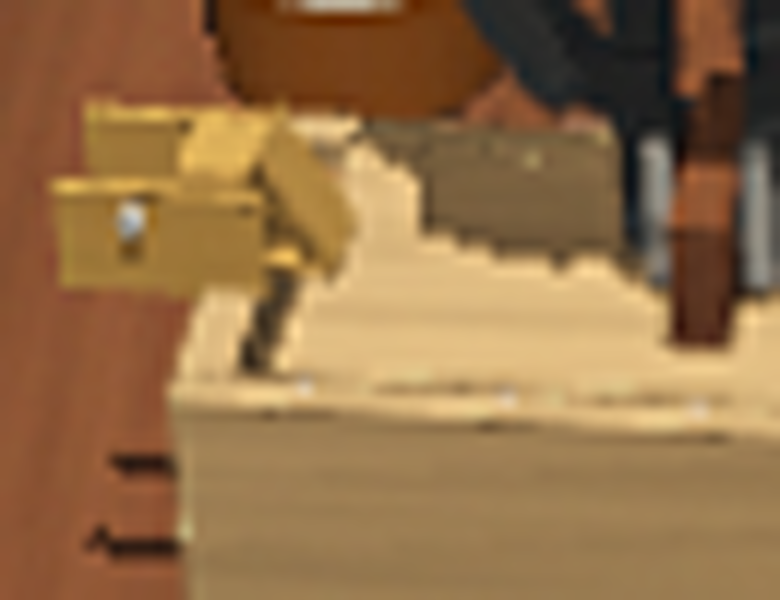

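{"fn": "step_arm", "kwargs": {"targets": "0 -0.4 0 0 0 0; 0 -0.4 0 0 0 0; 0 -0.4 0 0 0 0"}}

```text
time_s: 20.23
eef_pos: [0.5917, -0.177, 0.0931]
eef_rot: [0.001, 0.737, 0.676, 0.0]
wrist_force: [4.1, 1.5, 1.7]
opening: 0.152
```

```bash
python3 lidtgt.py -126 73.3 12.02 -.5
```

```text
20.23 tcp [ 0.5917 -0.177   0.0931] F [4.1 1.5 1.7] M [ 0.17 -0.43 -0.08]
lip in case mm [-126.2   -0.5   79.8] tilt [ 0.    0.09 -0.02]
Fcase [3.92 1.85 1.73]
tgt [ 0.5857 -0.1765  0.1195]
[-2.3000e-02 -5.9780e+00 -2.6472e+01 -2.0800e-01  0.0000e+00  0.0000e+00]
```

{"fn": "step_arm", "kwargs": {"targets": "0 0 0 0 0 0; 0 0 0 0 0 0; 0 0 0 0 0 0; 0 0 0 0 0 0", "grip": 45}}

```text
time_s: 20.72
eef_pos: [0.5911, -0.177, 0.0926]
eef_rot: [0.0, 0.737, 0.676, -0.0]
wrist_force: [0.8, -0.4, -0.3]
opening: 0.452
```

{"fn": "step_arm", "kwargs": {"targets": "0 0 -5 0 0 0; 0 0 -20 0 0 0; 0 0 -50 0 0 0; 0 0 -90 0 0 0; 0 0 -130 0 0 0; 0 0 -150 0 0 0; 0 0 -150 0 0 0"}}

```text
time_s: 21.6
eef_pos: [0.5921, -0.1773, 0.2448]
eef_rot: [0.002, 0.737, 0.676, 0.001]
wrist_force: [-0.1, 0.4, -0.1]
opening: 0.449
```

```bash
python3 - <<'E'
from h import *
from bench import optics
for n in("side","top"):
    c=optics.camera(n); np.savez(f"{n}12.npz",**c); i=c["image"][:,:,::-1]
    x,y,w,h=(240,150,140,90) if n=="side" else (345,140,85,165)
    f=5.5 if n=="side" else 3.6
    cv2.imwrite(f"pics/{n}12.png",cv2.resize(i[y:y+h,x:x+w],None,fx=f,fy=f,interpolation=cv2.INTER_CUBIC))
    cv2.imwrite(f"pics/{n}12f.png",i)
E
```

```text
(no output)
```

View pics/side12.png

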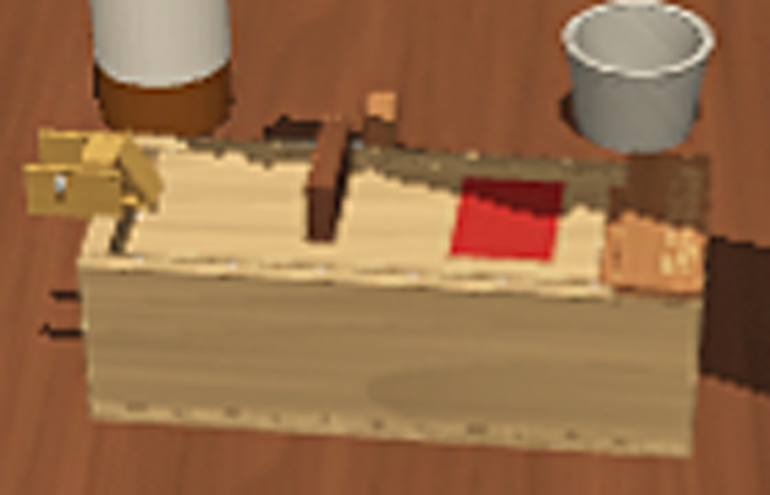

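View pics/top12f.png

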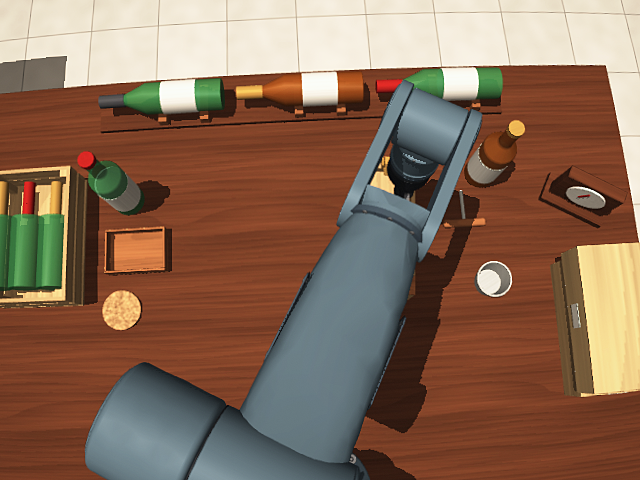

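View pics/side12f.png

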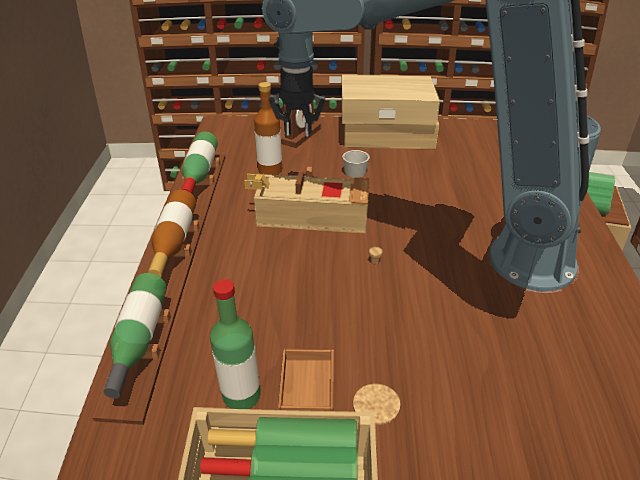

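The side view shows the case closed at about (312,205), with the catch out over the lid at (255,181). The stopper at (375,255) and the other things are where they were, and the gripper is clear.

```bash
python3 - <<'E'
from bench import ticket
print(ticket.hand_in())
E
```

```text
the job is handed in; nothing more can be done
None
```

The case is closed and I handed the job in at about 22 s. I hooked the lid's lip under the ledge at a 15° tilt, easing to 12°. I then slid it in half-millimetre steps until I felt the buffer, at about case x = −126 mm, and swung it down until the catch snapped.

**Last checks**
- **Lid:** it read level (0.0 to 0.1°), with its underside at the 80 mm rest height. I pressed the lip against the buffer with about 4 N just before letting go.
- **Catch:** the side picture shows it fully out over the lid's far edge, at the same pixels as when it was sprung out at the start.
- **Bystanders and robot:** the other things look unmoved in the last pictures (the stopper was checked in the side view only). The gripper is clear, and the wrist force reads about zero.

**What disagreed or stayed uncertain**
- **Camera bias:** the two cameras disagreed by about 3 mm along the table's x. I used the joint fit of both and relied on touch for the lip.
- **Force on the buffer:** the wrist read up to 6.6 N along the case during the swing, so I backed off 0.8 mm. The catch's own push is not included in that reading. I estimate the buffer saw about 10 N at most, under its 12 N limit, but did not measure it directly.
- **Pull near the end:** a downward pull of about 6 N showed just before the snap. I put it down to lip friction on the cork; it was gone once the lid was seated.

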